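Scrape the saw chips off the fitting plate into the catch tray

TASK

Take the wooden-handled scraper block and use it to wipe all five loose metal chips off the raised plate into the low open tray at its end; do not touch the chips with the robot's gripper. Then stand the scraper upright on the rubber mat where you found it. Leave the steel hub standing on the plate and the other things on the bench where they are.

Things in the scene. Friction and masses are not known exactly. Their poses are not given: they have to be found in the camera images.
- plate: fixed raised plate with a dark steel top and bright steel rims; origin at the bench surface under its centre, z up. Top surface 60 mm above the origin, 210 mm along its x, 250 mm along its y. A low rim 10 mm wide and 12 mm high runs along both long edges (inner faces at x = -95 and +95 mm); both y ends (y = -125 and +125 mm) are open. The top overhangs its foot by 25 mm at the y ends
- tray: fixed low open grey sheet-metal tray, 220 x 95 mm (x, y), 40 mm high, walls and floor 4 mm; origin under its centre, axes parallel to the plate's. It stands at the +y or the -y end of the plate with its near wall tucked 12 mm under the overhang, so things pushed off that end drop in
- rack: fixed wooden block with a row of six upright sockets, 220 x 95 mm, 38 mm high, sockets up to 80 mm high along its middle line; origin under its centre. It stands at the plate's other y end, in the same way as the tray
- mat: fixed flat black rubber mat, 100 x 100 mm, 4 mm thick; origin at the bench surface under its centre. It lies on the left or right side of the bench and the scraper starts on it
- scraper: loose scraper block, 0.3 kg: steel foot 22 mm (x) x 54 mm (y) x 24 mm high, on it an upright square wooden handle 24 x 24 mm from 24 to 104 mm high, sides parallel to the foot's; origin at the centre of the foot's underside, z up along the handle
- hub: loose turned steel hub standing on the plate near its middle: foot 36 mm in diameter, 40 mm high, stepped to 20 mm at the top; origin at the centre of its underside. Must stay where it is
- chip1: loose bright metal chip, flat block 22 x 18 x 11 mm (x, y, z), origin at the centre of its underside
- chip2: loose bright metal chip, round bar slice 20 mm in diameter, 12 mm high, origin at the centre of its underside
- chip3: loose bright metal chip, narrow block 23 x 14 x 12 mm (x, y, z), origin at the centre of its underside
- chip4: loose bright metal chip, L-shaped piece 20 x 20 mm, 13 mm high, origin at the centre of its underside
- chip5: loose bright metal chip, square block 16 x 16 x 14 mm (x, y, z), origin at the centre of its underside
- oilcan: loose upright aluminium can, 64 mm in diameter, 130 mm high, origin at the centre of its underside; it stands on the side of the bench where the mat is not; leave it
- wrench: loose wrench 180 mm long lying flat on the bench, its length along its x; leave it
- driver: loose screwdriver 200 mm long lying on the bench, its length along its x; leave it
- bearing: loose steel ring lying on the bench, 60 mm outside, 28 mm inside diameter, 16 mm high, origin at the centre of its underside; leave it
- filter: loose black upright cylinder, 70 mm in diameter, 85 mm high, origin at the centre of its underside; leave it
Not all that is in view belongs to the job. What is shaped like the scraper but red is not meant.

How it is judged:
By the outcome, as a careful person would: the job done as asked, in the order asked, and still so for the second after the job is handed in, with the robot touching nothing.
It also fails if it takes over 72 s, if anything falls off the work surface, if the arm or the gripper's body presses on something with over 40 N, if the wrist force passes 120 N, or if a joint passes its speed limit or range.

ROBOT

A 6-joint arm with a two-finger parallel gripper is mounted at the origin on the work surface. World frame = base frame: x ahead of the robot, y to its left, z up, the work surface at z = 0. Lengths are in m, angles in rad, forces in N, time in s.
With the tool pointing down it reaches from about 0.4 to 0.825 m from the base axis. Payload 7 kg.
Tool frame: the origin (TCP) lies at the very end of the fingers, on their centre line; the grasp point (between the pads) lies 19 mm behind it (arm.grasp_offset is the distance from the TCP to the grasp point, in m); z points along the fingers, y is the line along which they close (so a half turn about z gives the same grasp; the last joint's range is limited). The gripper opens to 88 mm and grips with 3 to 60 N. Pads are 19 mm wide; open, the fingers measure 130 mm over their backs; the gripper's body (78 mm by 193 mm) begins 47 mm behind the grasp point.
Start: joints at [-0.89, 0.359, 0.012, 0, -1.224, -0.288], TCP at [0.258, -0.624, 0.227] pointing down, gripper open.
Joint ranges: [-3.07, 3.07], [-1.43, 2.12], [-1.02, 1.25], [-3.03, 1.67], [-3.05, -0], [-3.03, 3.03]. Speed limits (rad/s): [2.39, 2.39, 3.01, 3.14, 3.14, 3.14].

INTERFACE

Orientations are given as [roll, pitch, yaw] about the fixed x, y, z axes, in that order (R = Rz(yaw) Ry(pitch) Rx(roll)).
In Python, from station import get_state, cams, arm, nets gives the robot as it stands.
- The arm moves only by the shell command python3 -m creep 'ROWS' [FORCE]. ROWS is a JSON object of lists of equal length, an entry for each row: "translation": the shift along the world's x, y, z in mm, a list of three; "spin": the turn about the world's z in rad; "gripper": the opening, from 0 (shut) to 1 (fully open). In form: {"translation": [[dx, dy, dz], ...], "spin": [spin, ...], "gripper": [gripper, ...]}. A call has 1 to 8 rows; each row shifts and turns the commanded pose from where the row before left it; what a row does not reach is not made up. A row lasts 1/10 s, in which the tool goes at most 50 mm and 8.59 degrees, less where a joint would pass 70% of its speed; a pose out of reach is approached as far as the arm can. A call is refused whole if a number of a shift passes 50 or a number of a turn 0.15, either way. A call with a gripper value outside its range is refused whole. The fingers move at their own pace and stop on an object; FORCE is the grip in N (left out, the last holds). Time passes only in rows, so rows that do not move let the fingers close. It gives the time, the measured TCP pose, the force, the opening and the grip force at its end, in the units of the state.
- get_state(): the state, without advancing time (a new reading comes with each control period).
- cams.grab_frame(name): name is "side" or "top" or "wrist"; returns a dict with "img" (400x640x3 uint8, red, green, blue), "mtx" (3x3 intrinsics, pixels), "D" ([k1, k2, p1, p2, k3] as OpenCV has them; the pictures are not rectified), "R" (3x3) and "t" (3): a world point X has camera coordinates R X + t. Camera axes: x right, y down, z forward; pixel columns grow to the right and rows downward; lengths in m; the calibration is good to about 2 mm. A picture is of the moment at which its call begins. There is no depth.
- arm.job_done(): hands the job in; it is judged then, once.
Trained networks look in the newest picture that a camera, given by its name, has taken for a name from the list of things; names that differ only in an ending like _2 or _b are one class to them, and where a whole thing is asked for, a point or a joint stands for the part that bears it (a point fixed in the world has none). Each returns a list of dicts, best first, with "confidence" (0 to 1); they miss things now and then, are a little off and sometimes report something else, mostly with a low value. They report only what shows in the picture. A call takes as long as a camera call. They do not tell look-alikes from the thing itself.
- nets.search_frame(camera, label): "centre" ([x, y, z] in m, in world coordinates, good to about 4 mm: the middle of the surface that is visible of it).
- nets.pinpoint(camera, label): "centre" ([x, y, z] in m, in world coordinates, good to about 4 mm: a listed point, or the origin of a listed thing).
The state is a dict: "t": time; "q": joint angles; "qd": joint speeds; "joint_efforts": joint torques, N m; "eef_pos": TCP position; "ee_rot": TCP orientation; "force": force on the tool from outside, world axes, zero at the start; "moment": the same for the moment, N m; "width": finger opening in m; "gripper_force": force on a finger pad.
Only numpy, scipy, OpenCV 4.12 (cv2) and the standard library are available. Lean on these libraries where they do the work, as an engineer would, in place of code of your own. Each camera call takes 0.05 s, during which the arm holds its last target. There are 200 camera calls.

## Working session

There is one attempt and no reset: what is moved stays moved. The work goes in short steps, Python scripts to look and compute and a shell command to move; the robot and the scene stay as the last step left them, time stands still between calls to the robot, and variables do not carry over. Pictures are saved under pics/ and viewed, at most 14 in all, crops included, and the job is handed in when it is done.

```bash
mkdir -p pics; ls; cat > h.py <<'E'
import cv2,numpy as np
from station import get_state,cams,arm,nets
def grab(n,f=None):
    d=cams.grab_frame(n)
    if f: cv2.imwrite('pics/'+f,cv2.cvtColor(d['img'],cv2.COLOR_RGB2BGR))
    return d
def ray(d,uv,z):
    p=cv2.undistortPoints(np.array([[uv]],float),np.array(d['mtx'],float),np.array(d['D'],float))[0,0]
    R=np.array(d['R']);t=np.array(d['t']);c=-R.T@t;v=R.T@np.array([p[0],p[1],1])
    return c+v*(z-c[2])/v[2]
def proj(d,X):
    return cv2.projectPoints(np.array(X,float).reshape(-1,1,3),cv2.Rodrigues(np.array(d['R'],float))[0],np.array(d['t'],float),np.array(d['mtx'],float),np.array(d['D'],float))[0][:,0]
E
python3 - <<'E'
from h import *
t=grab('top','top1.png')
for n in ['plate','tray','rack','mat','scraper','hub','chip1','chip2','chip3','chip4','chip5','oilcan','filter']:
    print(n,[(np.round(r['centre'],3).tolist(),round(r['confidence'],2)) for r in nets.pinpoint('top',n)][:3])
s=grab('side','side1.png')
for n in ['plate','mat','scraper','hub']:
    print(n,[(np.round(r['centre'],3).tolist(),round(r['confidence'],2)) for r in nets.pinpoint('side',n)][:3])
print(get_state())
E
```

```text
pics
plate [([0.486, 0.367, -0.002], 0.6), ([0.548, -0.028, -0.002], 0.58)]
tray [([0.481, -0.092, 0.058], 0.72), ([0.539, -0.024, 0.06], 0.66), ([0.56, 0.132, 0.002], 0.6)]
rack [([0.539, -0.185, -0.001], 0.74)]
mat [([0.484, -0.352, 0.001], 0.77), ([0.531, -0.113, 0.06], 0.71)]
scraper [([0.476, -0.342, 0.004], 0.79), ([0.365, -0.425, -0.001], 0.76), ([0.496, -0.484, -0.001], 0.62)]
hub [([0.536, -0.027, 0.06], 0.7)]
chip1 [([0.48, 0.04, 0.062], 0.55), ([0.534, -0.112, 0.062], 0.47), ([0.544, 0.057, 0.06], 0.39)]
chip2 [([0.48, 0.04, 0.062], 0.55), ([0.534, -0.112, 0.062], 0.47), ([0.544, 0.057, 0.06], 0.39)]
chip3 [([0.48, 0.04, 0.062], 0.55), ([0.534, -0.112, 0.062], 0.47), ([0.544, 0.057, 0.06], 0.39)]
chip4 [([0.48, 0.04, 0.062], 0.55), ([0.534, -0.112, 0.062], 0.47), ([0.544, 0.057, 0.06], 0.39)]
chip5 [([0.48, 0.04, 0.062], 0.55), ([0.534, -0.112, 0.062], 0.47), ([0.544, 0.057, 0.06], 0.39)]
oilcan [([0.489, 0.369, -0.0], 0.64), ([0.476, -0.341, 0.007], 0.46), ([0.532, -0.114, 0.06], 0.45)]
filter [([0.315, 0.33, -0.001], 0.69), ([0.538, -0.025, 0.062], 0.37), ([0.484, -0.351
[... 217 characters left out ...]
0.06], 0.42)]
{'t': 0.95, 'q': array([-8.89888393e-01,  3.58577984e-01,  1.19032713e-02,  7.01912121e-06,
       -1.22411370e+00, -2.88080024e-01]), 'qd': array([-5.25634534e-04, -7.30990559e-04, -4.37306279e-05,  8.92751450e-04,
       -1.33452417e-03, -1.28909834e-04]), 'joint_efforts': array([-8.62511588e-04, -5.82372487e+01,  2.93306977e+01,  7.00260267e+00,
        1.24096268e-02, -9.13231943e-07]), 'eef_pos': array([ 0.25834939, -0.62357608,  0.22657818]), 'ee_rot': array([-3.14158319e+00, -4.08070334e-06, -2.74876236e+00]), 'force': array([-0.60672937, -0.86759794,  0.02331789]), 'moment': array([0.01310935, 0.03746429, 0.00882278]), 'gripper_force': 0.0, 'width': 0.08755953492753847}
```

View pics/top1.png

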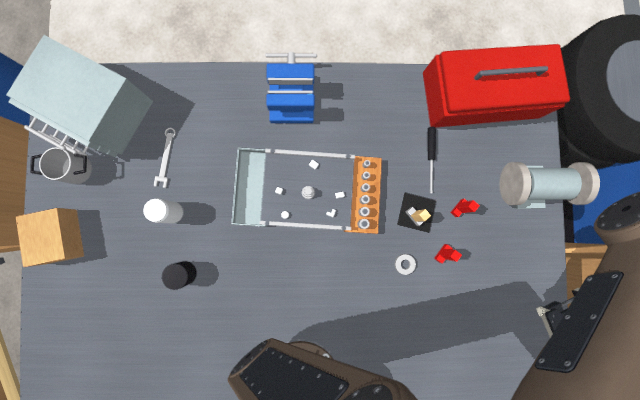

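View pics/side1.png

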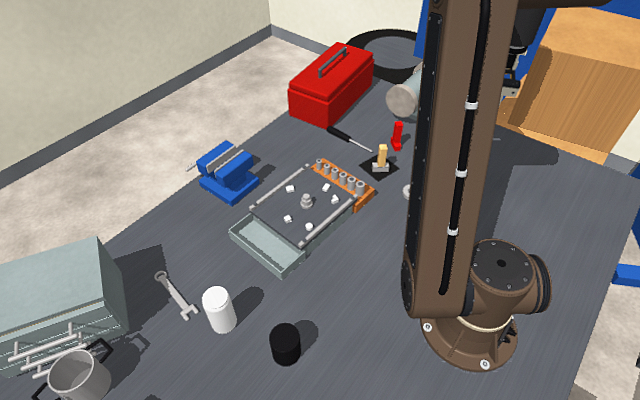

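```bash
python3 - <<'E'
import cv2
i=cv2.imread('pics/top1.png')
cv2.imwrite('pics/c1.png',cv2.resize(i[140:245,230:445],None,fx=3.7,fy=3.7,interpolation=cv2.INTER_CUBIC))
E
```

```text
(no output)
```

View pics/c1.png

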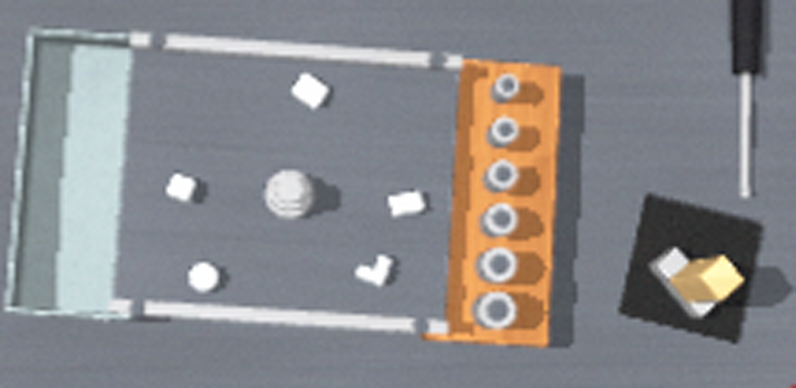

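```bash
python3 - <<'E'
from h import *
d=cams.grab_frame('top')
f=lambda u,v,z:ray(d,((u+.5)/3.7-.5+230,(v+.5)/3.7-.5+140),z)
P={'rimTL':(131,40,.072),'rimTR':(462,62,.072),'rimBL':(113,305,.072),'rimBR':(447,327,.072),
'c_sq':(182,187,.074),'c_rd':(204,277,.072),'c_1':(310,90,.071),'c_3':(407,203,.072),'c_L':(376,271,.073),'hub':(290,187,.100),
'mTL':(648,194,.004),'mTR':(762,222,.004),'mBR':(738,342,.004),'mBL':(620,312,.004),
'f1':(652,266,.028),'f2':(673,248,.028),'f4':(692,318,.028),'f5':(714,300,.028),
'h1':(707,254,.108),'h2':(745,272,.108),'h3':(711,304,.108),'h4':(670,281,.108)}
for k,v in P.items(): print(k,np.round(f(*v)*1000,0))
C=np.mean([f(*P[k]) for k in('rimTL','rimTR','rimBL','rimBR')],0)
a=f(*P['rimTL'])-f(*P['rimTR']);b=f(*P['rimBL'])-f(*P['rimBR']);print('plate',C,np.linalg.norm(a),np.linalg.norm(b))
a=(a+b);th=np.arctan2(-a[0],a[1]);print('yaw',th)
R=np.array([[np.cos(th),-np.sin(th)],[np.sin(th),np.cos(th)]])
for k in list(P)[:10]:print(k,np.round(R.T@(f(*P[k])-C)[:2]*1000,0))
E
```

```text
rimTL [656.  91.  72.]
rimTR [ 639. -157.   72.]
rimBL [458. 104.  72.]
rimBR [ 440. -143.   72.]
c_sq [545.  53.  74.]
c_rd [478.  37.  72.]
c_1 [618. -42.  71.]
c_3 [ 532. -114.   72.]
c_L [482. -90.  73.]
hub [542. -27. 100.]
mTL [ 545. -316.    4.]
mTR [ 522. -409.    4.]
mBR [ 426. -386.    4.]
mBL [ 451. -291.    4.]
f1 [ 486. -311.   28.]
f2 [ 500. -328.   28.]
f4 [ 445. -342.   28.]
f5 [ 459. -360.   28.]
h1 [ 491. -329.  108.]
h2 [ 478. -357.  108.]
h3 [ 455. -331.  108.]
h4 [ 472. -301.  108.]
plate [ 0.54796743 -0.02613168  0.072     ] 0.24913778142497053 0.24741878823424587
yaw -0.06981454607044454
rimTL [ 99. 125.]
rimTR [ 100. -124.]
rimBL [-99. 123.]
rimBR [-100. -124.]
c_sq [-9. 79.]
c_rd [-74.  58.]
c_1 [ 71. -11.]
c_3 [-10. -89.]
c_L [-62. -69.]
hub [-6. -1.]
```

```bash
python3 -m creep '{"translation":[[27,36,0],[27,36,0],[27,36,0],[27,36,0],[27,36,0],[27,36,0],[27,36,0],[27,36,0]],"spin":[0.03,0.03,0.03,0.03,0.03,0.03,0.03,0.03],"gripper":[1,1,1,1,1,1,1,1]}' 30
python3 -m creep '{"translation":[[0,0,0],[0,0,0]],"spin":[0,0],"gripper":[1,1]}'
python3 - <<'E'
from h import *
d=grab('wrist','w1.png')
for n in ['scraper','mat']:
    print(n,[(np.round(r['centre'],3).tolist(),round(r['confidence'],2)) for r in nets.pinpoint('wrist',n)][:3])
s=get_state();print(s['t'],s['eef_pos'],s['ee_rot'],s['q'])
E
```

```text
t: 1.8
eef_pos: [0.4753, -0.334, 0.2269]
ee_rot: [-3.141, 0.0, -2.507]
force: [0.6, -1.0, 1.1]
width: 0.0877
gripper_force: 0.0
t: 2.0
eef_pos: [0.4751, -0.3346, 0.2267]
ee_rot: [-3.141, 0.0, -2.506]
force: [-0.6, 0.1, 0.8]
width: 0.0874
gripper_force: 0.0
scraper [([0.47, -0.342, 0.007], 0.94), ([0.362, -0.427, -0.002], 0.82), ([0.5, -0.479, 0.001], 0.59)]
mat [([0.487, -0.352, -0.003], 0.63)]
2.15 [ 0.4738063  -0.33623949  0.2265808 ] [ 3.14158064e+00 -1.19296930e-04 -2.50984794e+00] [-2.80679965e-01  2.05150361e-01 -2.01052641e-01  9.47186991e-05
 -1.16467582e+00 -6.58409067e-01]
```

View pics/w1.png

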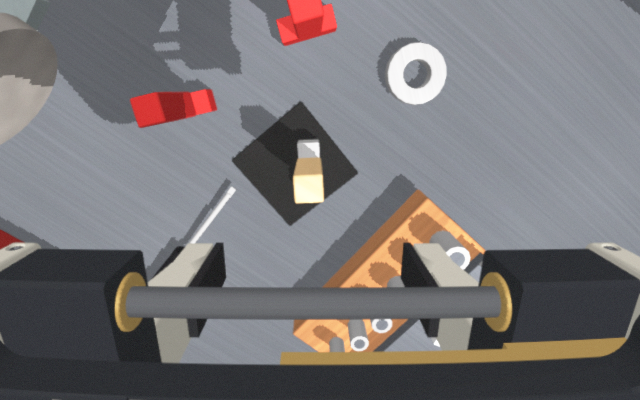

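```bash
python3 - <<'E'
import cv2
i=cv2.imread('pics/w1.png')
cv2.imwrite('pics/c2.png',cv2.resize(i[95:230,225:365],None,fx=4,fy=4,interpolation=cv2.INTER_CUBIC))
E
```

```text
(no output)
```

View pics/c2.png

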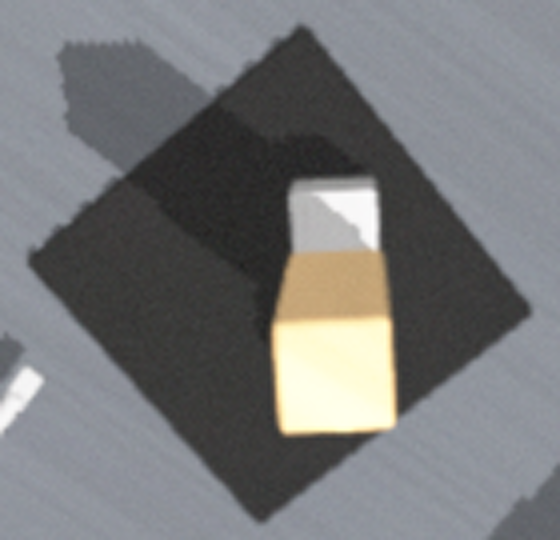

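```bash
python3 - <<'E'
from h import *
d=cams.grab_frame('wrist')
f=lambda u,v,z:ray(d,((u+.5)/4-.5+225,(v+.5)/4-.5+95),z)[:2]*1000
h=np.array([f(*p,.108) for p in[(272,320),(391,318),(396,427),(282,434)]]);print(h.round(),h.mean(0))
for i in range(4):
  e=h[(i+1)%4]-h[i];print(np.linalg.norm(e),np.degrees(np.arctan2(e[1],e[0])))
F=np.array([f(291,188,.028),f(378,185,.028)]);print('footedge',F.round(),F.mean(0),np.degrees(np.arctan2(*(F[1]-F[0])[::-1])))
m=np.array([f(*p,.004) for p in[(302,25),(532,312),(262,522),(30,258)]]);print(m.round(),m.mean(0))
print(get_state()['eef_pos'])
E
```

```text
[[ 471. -358.]
 [ 457. -339.]
 [ 474. -324.]
 [ 489. -342.]] [ 472.99543059 -340.56986187]
23.760002815991598 127.17055406557202
22.806620157079347 39.22728960711639
23.350518487043008 -50.13422023780515
23.922823913559863 -139.82512917026222
footedge [[ 458. -366.]
 [ 445. -349.]] [ 451.40293721 -357.51973002] 128.15876909659187
[[ 425. -387.]
 [ 450. -292.]
 [ 544. -316.]
 [ 519. -411.]] [ 484.43013318 -351.73611508]
[ 0.47370721 -0.33640657  0.22655355]
```

```bash
python3 -m creep '{"translation":[[-1,-4,-30],[0,0,-30],[0,0,-30],[0,0,-30],[0,0,-29],[0,0,-20],[0,0,0],[0,0,0]],"spin":[0.04,0,0,0,0,0,0,0],"gripper":[1,1,1,1,1,1,1,1]}' 30
python3 -m creep '{"translation":[[0,0,0],[0,0,0],[0,0,0],[0,0,0],[0,0,0],[0,0,0],[0,0,0],[0,0,0]],"spin":[0,0,0,0,0,0,0,0],"gripper":[0,0,0,0,0,0,0,0]}' 40
```

```text
t: 3.0
eef_pos: [0.473, -0.3405, 0.0579]
ee_rot: [3.141, -0.001, -2.47]
force: [0.6, -0.6, 0.1]
width: 0.0874
gripper_force: 0.0
t: 3.8
eef_pos: [0.4733, -0.3396, 0.0575]
ee_rot: [3.142, -0.0, -2.469]
force: [-0.8, 0.5, -1.5]
width: 0.0292
gripper_force: 0.0
```

```bash
python3 -m creep '{"translation":[[0,0,0],[0,0,0],[0,0,0],[0,0,10],[0,0,30],[0,0,45],[0,0,45],[0,0,0]],"spin":[0,0,0,0,0,0,0,0],"gripper":[0,0,0,0,0,0,0,0]}' 40
python3 -m creep '{"translation":[[0,27,0],[1,27,0],[0,27,0],[1,27,0],[0,27,0],[1,27,0],[0,27,0],[1,27,0]],"spin":[-0.093,-0.093,-0.093,-0.093,-0.093,-0.093,-0.092,-0.092],"gripper":[0,0,0,0,0,0,0,0]}'
python3 -m creep '{"translation":[[0,0,0],[0,0,0]],"spin":[0,0],"gripper":[0,0]}'
python3 - <<'E'
from h import *
d=grab('wrist','w2.png');grab('top','t2.png')
E
```

```text
t: 4.6
eef_pos: [0.4765, -0.3414, 0.1951]
ee_rot: [-3.131, 0.005, -2.468]
force: [1.4, 0.1, -2.4]
width: 0.0237
gripper_force: 40.0
t: 5.4
eef_pos: [0.4766, -0.1225, 0.1876]
ee_rot: [3.141, -0.0, 3.068]
force: [-0.1, 0.1, -2.4]
width: 0.0238
gripper_force: 40.0
t: 5.6
eef_pos: [0.4771, -0.1231, 0.1877]
ee_rot: [3.141, -0.0, 3.075]
force: [-0.8, 0.7, -3.4]
width: 0.0239
gripper_force: 40.0
```

View pics/w2.png

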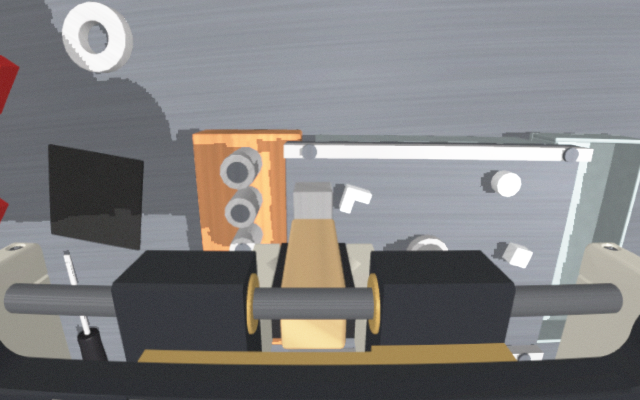

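```bash
cat >> h.py <<'E'
C=np.array([.548,-.026]);th=-0.07
Rp=np.array([[np.cos(th),-np.sin(th)],[np.sin(th),np.cos(th)]])
def toP(x): return np.round(Rp.T@(np.asarray(x)[:2]-C)*1000,1)
def toW(p): return np.round((C+Rp@np.array(p)/1000)*1000,1)
E
python3 - <<'E'
from h import *
d=cams.grab_frame('wrist')
for n,u,v,z in [('L',353,196,.073),('rd',506,183,.072),('sq',517,253,.074),('rim in L',287,159,.072),('rim in R',590,161,.072),('foot',313,184,.152)]: print(n,toP(ray(d,(u,v),z)))
print(toP(get_state()['eef_pos']))
E
```

```text
L [-62.7 -69. ]
rd [-73.7  55.6]
sq [-12.2  74.8]
rim in L [ -92.4 -121.4]
rim in R [-92.7 125. ]
foot [ -92.8 -101.2]
[ -63.9 -102.8]
```

```bash
python3 -m creep '{"translation":[[2,0,-30],[0,0,-30],[0,0,-8],[0,0,-4],[0,0,0],[0.4,6,0],[0.7,10,0],[0.7,10,0]],"spin":[0,0,0,0,0,0,0,0],"gripper":[0,0,0,0,0,0,0,0]}'
python3 -m creep '{"translation":[[0.7,10,0],[0.7,10,0],[0.7,10,0],[0.7,10,0],[0.7,10,0],[0.7,10,0],[0.7,10,0],[0.7,10,0]],"spin":[0,0,0,0,0,0,0,0],"gripper":[0,0,0,0,0,0,0,0]}'
python3 -m creep '{"translation":[[0.7,10,0],[0.7,10,0],[0.7,10,0],[0.7,10,0],[0.7,10,0],[0.7,10,0],[0.7,10,0],[0.7,10,0]],"spin":[0,0,0,0,0,0,0,0],"gripper":[0,0,0,0,0,0,0,0]}'
python3 -m creep '{"translation":[[0.7,10,0],[0.7,10,0],[0.7,10,0],[0.5,7,0],[0,0,0],[0,0,0]],"spin":[0,0,0,0,0,0],"gripper":[0,0,0,0,0,0]}'
python3 - <<'E'
from h import *
d=grab('wrist','w3.png');grab('top','t3.png');print(toP(get_state()['eef_pos']))
E
```

```text
t: 6.55
eef_pos: [0.4817, -0.0967, 0.1164]
ee_rot: [3.141, 0.002, 3.072]
force: [0.1, -0.8, -2.8]
width: 0.0243
gripper_force: 40.0
t: 7.35
eef_pos: [0.4868, -0.0168, 0.1155]
ee_rot: [-3.142, -0.0, 3.072]
force: [-0.3, -0.1, -2.6]
width: 0.0241
gripper_force: 40.0
t: 8.15
eef_pos: [0.4924, 0.0632, 0.1156]
ee_rot: [-3.142, -0.0, 3.072]
force: [0.2, -1.0, -3.1]
width: 0.0242
gripper_force: 40.0
t: 8.75
eef_pos: [0.4948, 0.0995, 0.1155]
ee_rot: [-3.141, -0.0, 3.073]
force: [-0.2, 0.5, -2.4]
width: 0.0239
gripper_force: 40.0
[-61.8 121.1]
```

View pics/w3.png

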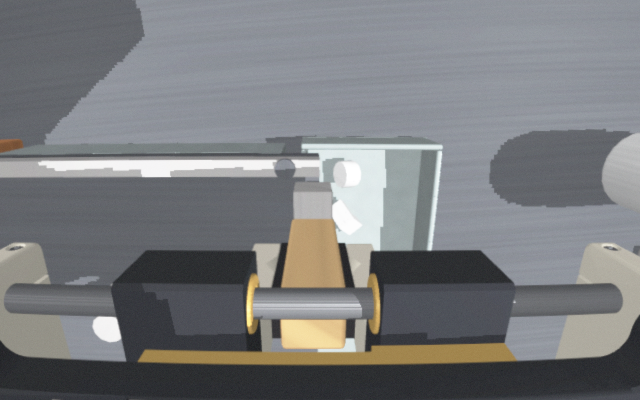

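```bash
python3 -m creep '{"translation":[[0.6,8,0],[0,0,0],[0,0,25],[0,0,25],[15,-30,0],[15,-30,0],[16,-30,0],[0,0,0]],"spin":[0,0,0,0,0,0,0,0],"gripper":[0,0,0,0,0,0,0,0]}'
python3 - <<'E'
from h import *
grab('top','t4.png');s=get_state();print(s['t'],toP(s['eef_pos']),s['eef_pos'])
E
```

```text
t: 9.65
eef_pos: [0.5427, 0.0148, 0.1654]
ee_rot: [-3.141, 0.0, 3.07]
force: [-1.1, -0.3, -3.8]
width: 0.0238
gripper_force: 40.0
9.7 [-9.  41.4] [0.54194388 0.01589603 0.1651993 ]
```

View pics/t4.png

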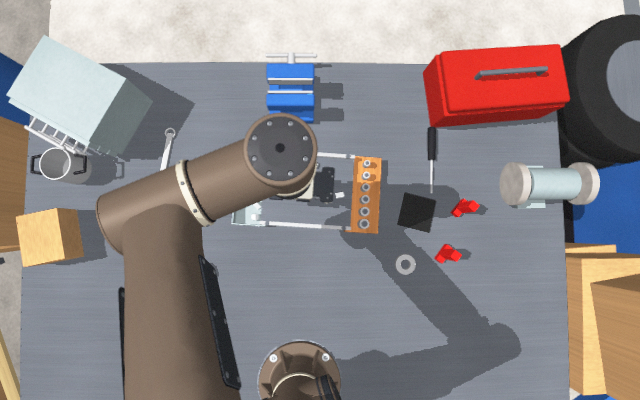

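```bash
python3 -m creep '{"translation":[[0,0,-25],[0,0,-20],[0,0,-4.5],[0,0,0],[0.4,6,0],[0.7,10,0],[0.7,10,0],[0.7,10,0]],"spin":[0,0,0,0,0,0,0,0],"gripper":[0,0,0,0,0,0,0,0]}'
python3 -m creep '{"translation":[[0.7,10,0],[0.7,10,0],[0.7,10,0],[0.7,10,0],[0.7,10,0],[0.2,3,0],[0,0,0],[0,0,25]],"spin":[0,0,0,0,0,0,0,0],"gripper":[0,0,0,0,0,0,0,0]}'
python3 - <<'E'
from h import *
s=get_state();print(s['t'],toP(s['eef_pos']),s['eef_pos']); print(toW((-54,-90)))
E
```

```text
t: 10.5
eef_pos: [0.5444, 0.0547, 0.1167]
ee_rot: [3.141, 0.001, 3.073]
force: [-1.2, -0.1, -2.6]
width: 0.0235
gripper_force: 40.0
t: 11.3
eef_pos: [0.5454, 0.1055, 0.1381]
ee_rot: [-3.139, -0.006, 3.072]
force: [-0.2, -1.3, -2.6]
width: 0.0238
gripper_force: 40.0
11.3 [-11.8 131. ] [0.54539609 0.10546788 0.13812101]
[ 487.8 -112. ]
```

```bash
python3 -m creep '{"translation":[[0,0,35],[-19,-36,0],[-19,-36,0],[-19,-36,0],[0,-36,0],[0,-36,0],[0,-37,0],[0,0,0]],"spin":[0,0,0,0,0,0,0,0],"gripper":[0,0,0,0,0,0,0,0]}'
python3 - <<'E'
from h import *
grab('top','t5.png')
print([(toP(r['centre']),round(r['centre'][2],3),round(r['confidence'],2)) for r in nets.search_frame('top','chip3')])
grab('wrist','w5.png')
print([(toP(r['centre']),round(r['centre'][2],3),round(r['confidence'],2)) for r in nets.search_frame('wrist','chip3')])
s=get_state();print(s['t'],toP(s['eef_pos']),s['eef_pos'])
import cv2
a=cv2.imread('pics/w5.png');b=cv2.imread('pics/t5.png')[135:240,225:390]
b=cv2.resize(b,(314,200),interpolation=cv2.INTER_CUBIC);c=np.zeros((600,640,3),np.uint8);c[:400]=a;c[400:,:314]=b;cv2.imwrite('pics/m5.png',c)
E
```

```text
t: 12.1
eef_pos: [0.4899, -0.1141, 0.176]
ee_rot: [-3.141, -0.0, 3.069]
force: [0.4, 0.7, -3.4]
width: 0.024
gripper_force: 40.0
[(array([ 72. , -16.6]), 0.072, 0.58)]
[(array([ -42.5, -325.7]), 0.001, 0.75), (array([ -7.6, 163.6]), 0.016, 0.54)]
12.3 [-51.4 -88.2] [ 0.49059692 -0.11040779  0.1760318 ]
```

View pics/m5.png

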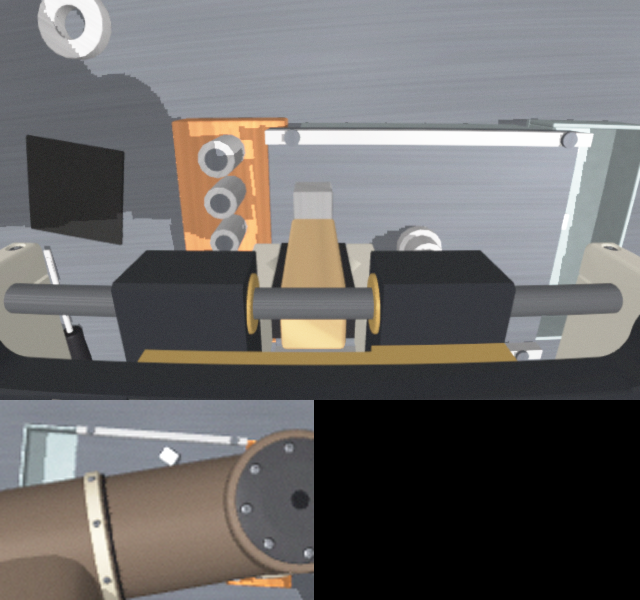

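```bash
python3 -m creep '{"translation":[[-6,-1,-20],[0,0,-25],[0,0,-11],[0,0,-4],[0,0,0],[6,-0.4,0],[9,-0.6,0],[9,-0.6,0]],"spin":[0,0,0,0,0,0,0,0],"gripper":[0,0,0,0,0,0,0,0]}'
python3 -m creep '{"translation":[[9,-0.6,0],[9,-0.6,0],[9,-0.6,0],[9,-0.6,0],[9,-0.6,0],[4,-0.3,0],[0,0,0],[0,0,0]],"spin":[0,0,0,0,0,0,0,0],"gripper":[0,0,0,0,0,0,0,0]}'
python3 - <<'E'
from h import *
s=get_state();print(s['t'],toP(s['eef_pos']),s['eef_pos'])
E
python3 -m creep '{"translation":[[-8,0.5,0],[0,0,30],[0,0,30],[-20,-10,0],[-30,-20,0],[-30,-20,0],[0,-20,0],[0,0,0]],"spin":[0,0,0,0,0,0,0,0],"gripper":[0,0,0,0,0,0,0,0]}'
python3 - <<'E'
from h import *
grab('top','t6.png');grab('wrist','w6.png')
s=get_state();print(s['t'],toP(s['eef_pos']),s['eef_pos'])
a=cv2.imread('pics/w6.png');b=cv2.imread('pics/t6.png')[135:240,225:390]
b=cv2.resize(b,(314,200),interpolation=cv2.INTER_CUBIC);c=np.zeros((600,640,3),np.uint8);c[:400]=a;c[400:,:314]=b;cv2.imwrite('pics/m6.png',c)
for k in('top','wrist'):print([(toP(r['centre']),round(r['centre'][2],3),round(r['confidence'],2)) for r in nets.search_frame(k,'chip3')])
E
```

```text
t: 13.1
eef_pos: [0.5103, -0.1132, 0.1169]
ee_rot: [3.141, 0.002, 3.073]
force: [0.2, -0.7, -2.1]
width: 0.0239
gripper_force: 40.0
t: 13.9
eef_pos: [0.5575, -0.1165, 0.1159]
ee_rot: [3.142, -0.0, 3.072]
force: [-0.9, -0.5, -3.4]
width: 0.0239
gripper_force: 40.0
13.9 [ 15.8 -89.6] [ 0.55746474 -0.11648617  0.11588013]
t: 14.7
eef_pos: [0.4682, -0.1873, 0.1766]
ee_rot: [-3.141, 0.001, 3.071]
force: [-0.2, 0.1, -2.6]
width: 0.0238
gripper_force: 40.0
14.8 [ -67.6 -165.3] [ 0.46901383 -0.18614854  0.17628898]
[(array([ 74.2, -15.2]), 0.07, 0.44)]
[]
```

View pics/m6.png

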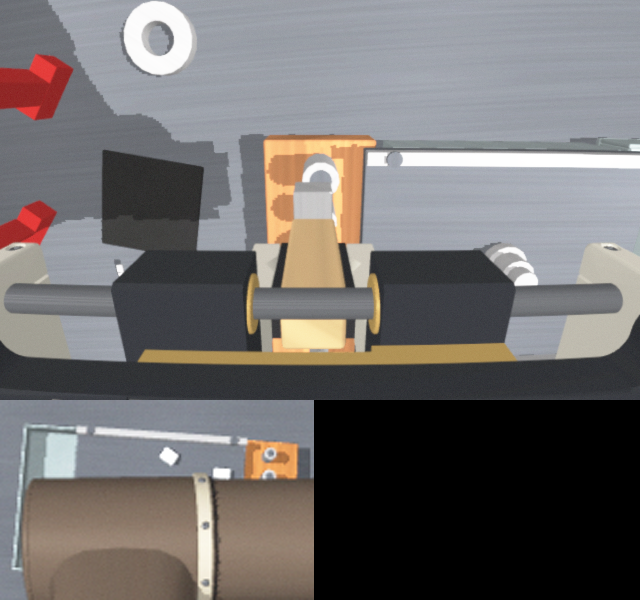

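```bash
python3 - <<'E'
from h import *
d=cams.grab_frame('top')
for u,v in[(213,468),(231,468),(231,479),(213,479)]: print(toP(ray(d,(225+u*165/314,135+(v-400)*.525),.072)))
i=cv2.cvtColor(d['img'],cv2.COLOR_RGB2GRAY)[165:180,328:352];print(i)
print(toW((62,-114)))
E
```

```text
[ 56.1 -77.7]
[  58. -104.]
[  41.8 -104.9]
[ 40.  -78.6]
[[137 135 134 139 137 136 134 133 136 136 135 135 136 137 134 135 138 137
  135 137 133 137 136 139]
 [138 139 138 136 138 139 137 138 135 136 137 136 136 138 136 137 137 134
  136 135 136 138 137 137]
 [136 137 138 136 136 139 138 136 137 137 136 136 136 137 138 136 139 138
  139 136 138 138 138 134]
 [136 136 136 136 133 135 134 135 136 136 139 138 139 136 136 136 137 136
  138 136 137 138 135 136]
 [139 139 136 137 139 136 136 137 135 136 135 138 137 138 138 139 137 137
  137 136 138 136 139 137]
 [136 134 135 135 137 135 135 138 135 155 187 178 151 140 138 119 128 133
  135 135 132 136 135 136]
 [134 136 135 133 135 137 133 136 137 226 253 254 254 254 253 254 254 234
  155 134 135 136 133 133]
 [141 142 142 138 138 137 136 135 134 246 254 255 255 255 255 255 255 246
  152 103 128 137 136 135]
 [159 155 158 158 139 134 134 134 134 248 254 255 255 255 255 255 255 235
  135  93 126 135 133 134]
 [168 154 143 159 144  93  90 125 137 248 254 255 255 255 255 255 255 231
  125  92 121 135 134 132]
 [138 123 114 126 157 104  50  87 116 186 206 221 226 227 228 230 230 185
  108  85 106 107 110 112]
 [141 141 131 118 161 123  62  52  71  88  89 107 110 112 116 117 121 104
   85  78  83  85  82  83]
 [173 167 157 173 189 132  65  48  62  62  77  82  83  82  82  83  83  82
   82  82  82  84  83  82]
 [196 197 195 200 203 143  77  44  56  75  86  86  84  84  86  85  85  84
   86  83  87  85  87  86]
 [206 205 206 206 204 159  92  45  64  82  90  90  91  89  87  90  88  88
   91  87  90  91  92  90]]
[ 601.9 -144.1]
```

```bash
python3 -m creep '{"translation":[[26,7,0],[26,7,0],[27,8,0],[27,8,0],[26,7,0],[0,0,0],[0,0,0]],"spin":[0,0,0,0,0,0,0],"gripper":[0,0,0,0,0,0,0]}'
python3 - <<'E'
from h import *
s=get_state();print(s['t'],toP(s['eef_pos']),s['eef_pos'],s['ee_rot'])
E
```

```text
t: 15.65
eef_pos: [0.6017, -0.1481, 0.175]
ee_rot: [-3.142, -0.002, 3.073]
force: [-0.7, -0.9, -2.5]
width: 0.0236
gripper_force: 40.0
15.65 [  62.1 -118.1] [ 0.60171978 -0.14812114  0.1750054 ] [-3.14155213e+00 -1.88278654e-03  3.07345352e+00]
```

```bash
python3 -m creep '{"translation":[[-1,-2,-20],[0,0,-25],[0,0,-11],[0,0,-4],[0,0,0],[0.4,6,0],[0.7,10,0],[0.7,10,0]],"spin":[0,0,0,0,0,0,0,0],"gripper":[0,0,0,0,0,0,0,0]}'
python3 -m creep '{"translation":[[0.7,10,0],[0.7,10,0],[0.7,10,0],[0.7,10,0],[0.7,10,0],[0.7,10,0],[0.7,10,0],[0.7,10,0]],"spin":[0,0,0,0,0,0,0,0],"gripper":[0,0,0,0,0,0,0,0]}'
python3 -m creep '{"translation":[[0.7,10,0],[0.7,10,0],[0.7,10,0],[0.7,10,0],[0.7,10,0],[0.7,10,0],[0.7,10,0],[0.7,10,0]],"spin":[0,0,0,0,0,0,0,0],"gripper":[0,0,0,0,0,0,0,0]}'
python3 -m creep '{"translation":[[0.7,10,0],[0.7,10,0],[0.7,10,0],[0.7,10,0],[0.7,10,0],[0.7,10,0],[0.2,4,0],[0,0,0]],"spin":[0,0,0,0,0,0,0,0],"gripper":[0,0,0,0,0,0,0,0]}'
python3 - <<'E'
from h import *
s=get_state();print(s['t'],toP(s['eef_pos']),s['eef_pos'])
E
```

```text
t: 16.45
eef_pos: [0.603, -0.1242, 0.1169]
ee_rot: [3.141, 0.001, 3.072]
force: [0.1, 0.2, -2.8]
width: 0.0241
gripper_force: 40.0
t: 17.25
eef_pos: [0.6082, -0.0442, 0.116]
ee_rot: [-3.142, -0.0, 3.072]
force: [-1.3, -0.9, -2.8]
width: 0.0238
gripper_force: 40.0
t: 18.05
eef_pos: [0.6138, 0.0359, 0.1161]
ee_rot: [3.142, 0.0, 3.072]
force: [-0.4, -0.4, -3.3]
width: 0.0238
gripper_force: 40.0
t: 18.85
eef_pos: [0.6182, 0.0997, 0.116]
ee_rot: [3.142, -0.0, 3.073]
force: [-0.4, -0.1, -2.2]
width: 0.024
gripper_force: 40.0
18.85 [ 61.2 130.3] [0.61818134 0.09971051 0.11600358]
```

```bash
python3 -m creep '{"translation":[[0,0,30],[0,0,35],[-12,-37,0],[-12,-37,0],[-12,-37,0],[-12,-37,0],[-12,-37,0],[-12,-37,0]],"spin":[0,0,0.06,0.06,0.06,0.06,0.06,0.06],"gripper":[0,0,0,0,0,0,0,0]}'
python3 -m creep '{"translation":[[-12,-37,0],[-12,-37,0],[-12,-37,0],[-12,-37,0],[-12,-37,0],[-13,-33,0],[0,0,0],[0,0,0]],"spin":[0.06,0.06,0.06,0.06,0.06,0.08,0,0],"gripper":[0,0,0,0,0,0,0,0]}'
python3 - <<'E'
from h import *
grab('top','t7.png');grab('side','s7.png')
s=get_state();print(s['t'],toP(s['eef_pos']),s['eef_pos'],s['ee_rot'])
a=cv2.imread('pics/s7.png')[130:290,220:400];b=cv2.imread('pics/t7.png')[135:240,225:425]
a=cv2.resize(a,None,fx=3,fy=3,interpolation=cv2.INTER_CUBIC)[:480,:];b=cv2.resize(b,None,fx=3,fy=3,interpolation=cv2.INTER_CUBIC)
c=np.zeros((600,800,3),np.uint8);c[:315,:600]=b;c[315:,:540]=a[100:385];cv2.imwrite('pics/m7.png',c)
E
```

```text
t: 19.65
eef_pos: [0.5452, -0.1247, 0.1813]
ee_rot: [-3.142, 0.0, -2.848]
force: [1.2, -0.7, -2.7]
width: 0.024
gripper_force: 40.0
t: 20.45
eef_pos: [0.4723, -0.3419, 0.1809]
ee_rot: [3.141, -0.0, -2.474]
force: [-0.2, 0.5, -2.3]
width: 0.024
gripper_force: 40.0
20.55 [ -52.7 -319.1] [ 0.4730696  -0.34066893  0.18103542] [ 3.14144667e+00  1.13784690e-04 -2.47159270e+00]
```

View pics/m7.png

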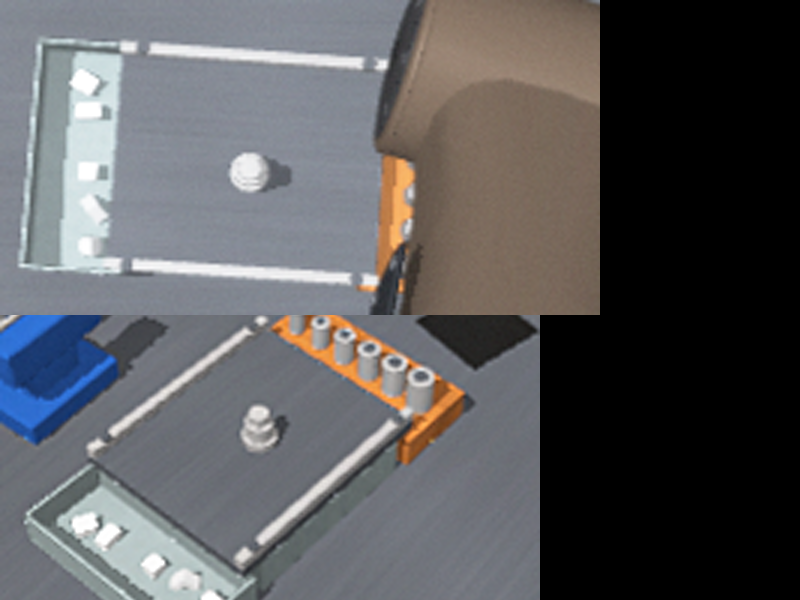

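All five chips lie in the tray and the hub stands where it was. Next I set the scraper down on the mat.

```bash
python3 -m creep '{"translation":[[0,0,-35],[0,0,-40],[0,0,-30],[0,0,-12],[0,0,-3],[0,0,-2],[0,0,-1],[0,0,0]],"spin":[0,0,0,0,0,0,0,0],"gripper":[0,0,0,0,0,0,0,0]}'
python3 -m creep '{"translation":[[0,0,0],[0,0,0]],"spin":[0,0],"gripper":[0,0]}'
```

```text
t: 21.35
eef_pos: [0.474, -0.3412, 0.0593]
ee_rot: [-3.14, 0.001, -2.471]
force: [-0.4, 0.3, -2.0]
width: 0.0239
gripper_force: 40.0
t: 21.55
eef_pos: [0.4734, -0.3411, 0.0587]
ee_rot: [-3.141, 0.001, -2.471]
force: [-0.1, 0.7, -2.5]
width: 0.024
gripper_force: 40.0
```

```bash
python3 -m creep '{"translation":[[0,0,-0.5],[0,0,-0.5],[0,0,0],[0,0,0]],"spin":[0,0,0,0],"gripper":[0,0,0,0]}'
python3 -m creep '{"translation":[[0,0,-0.5],[0,0,0],[0,0,0]],"spin":[0,0,0],"gripper":[0,0,0]}'
```

```text
t: 21.95
eef_pos: [0.4733, -0.3411, 0.0575]
ee_rot: [-3.141, 0.0, -2.471]
force: [-1.8, 2.0, 3.4]
width: 0.0239
gripper_force: 40.0
t: 22.25
eef_pos: [0.4733, -0.341, 0.0574]
ee_rot: [-3.141, 0.0, -2.47]
force: [-1.2, 3.3, 8.3]
width: 0.0236
gripper_force: 40.0
```

Contact is made on the mat, so I open slowly and retreat upward.

```bash
python3 -m creep '{"translation":[[0,0,0],[0,0,0],[0,0,0],[0,0,0],[0,0,0],[0,0,0],[0,0,0],[0,0,0]],"spin":[0,0,0,0,0,0,0,0],"gripper":[0.4,0.5,0.7,0.9,1,1,1,1]}'
python3 -m creep '{"translation":[[0,0,10],[0,0,25],[0,0,35],[0,0,40],[0,0,40],[0,0,0],[-20,-36,0],[-20,-36,0]],"spin":[0,0,0,0,0,0,0,0],"gripper":[1,1,1,1,1,1,1,1]}'
python3 -m creep '{"translation":[[-20,-36,0],[-20,-36,0],[-20,-36,0],[-20,-36,0],[-20,-36,0],[0,0,0],[0,0,0],[0,0,0]],"spin":[0,0,0,0,0,0,0,0],"gripper":[1,1,1,1,1,1,1,1]}'
python3 - <<'E'
from h import *
grab('top','t8.png');grab('side','s8.png')
a=cv2.imread('pics/s8.png')[130:230,330:430];b=cv2.imread('pics/t8.png')[140:270,230:490]
c=np.zeros((600,780,3),np.uint8);c[:300,:300]=cv2.resize(a,(300,300));b=cv2.resize(b,(600,300),interpolation=cv2.INTER_CUBIC);c[300:,:600]=b;cv2.imwrite('pics/m8.png',c);print(get_state()['t'])
E
```

```text
t: 23.05
eef_pos: [0.4732, -0.341, 0.0566]
ee_rot: [-3.142, 0.0, -2.471]
force: [0.7, 1.2, 0.1]
width: 0.0821
gripper_force: 0.0
t: 23.85
eef_pos: [0.4334, -0.4131, 0.208]
ee_rot: [-3.14, 0.001, -2.468]
force: [0.6, -0.9, -0.4]
width: 0.0874
gripper_force: 0.0
t: 24.65
eef_pos: [0.3333, -0.5925, 0.2068]
ee_rot: [-3.141, 0.0, -2.471]
force: [-0.9, 0.7, 0.5]
width: 0.0873
gripper_force: 0.0
24.75
```

View pics/m8.png

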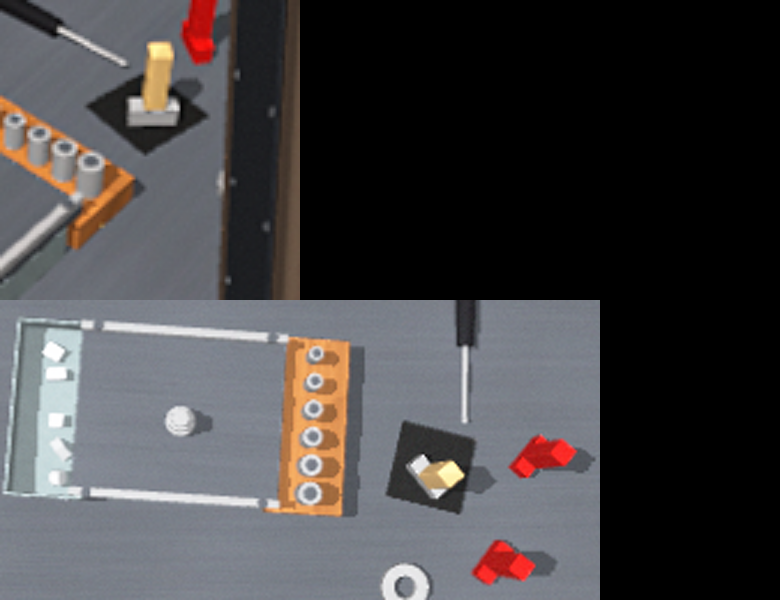

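The scraper stands upright on the mat at (435,475), the five chips are in the tray, and the hub and other things are where they were.

```bash
python3 -c "
from station import arm
print(arm.job_done())"
```

```text
the job is handed in; nothing more can be done
None
```

The job is handed in at about 25 s: all five chips are in the tray, the scraper stands upright on the mat where I found it, and the hub and the other things were not moved.

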